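Offer a snap ring up to the groove of a microscope boom stub

ROBOT

A 6-joint arm with a two-finger parallel gripper is mounted at the origin on the work surface. World frame = base frame: x ahead of the robot, y to its left, z up, the work surface at z = 0. Lengths are in m, angles in rad, forces in N, time in s.
With the tool pointing down it reaches from about 0.375 to 0.9 m from the base axis. Payload 3.1 kg.
Tool frame: the origin (TCP) lies on the centre line of the jaws, within the pads' length; the fingertips stand 22 mm ahead of it and the grasp point (between the pads) lies 3 mm ahead of it; z points along the fingers, y is the line along which they close (so a half turn about z gives the same grasp; the last joint's range is limited). The gripper opens to 85 mm and grips with 20 to 120 N. Pads are 22 mm wide; open, the fingers measure 114 mm over their backs; the gripper's body (76 mm by 85 mm) begins 54 mm behind the grasp point. The pads swing forward as they close: fully open they stand 13 mm farther back than shut.
Start: joints at [-1.476, 0.527, 1.433, -0, 1.181, -0.178], TCP at [0.168, -0.602, 0.253] pointing down, gripper open.
Joint ranges: [-3.08, 3.08], [-0.75, 2.2], [0.22, 2.44], [-1.43, 4.57], [0, 2.65], [-2.85, 2.85]. Speed limits (rad/s): [2.79, 2.79, 3.14, 3.14, 3.14, 3.14].

INTERFACE

Orientations are given as a unit quaternion [x, y, z, w].
In Python, from station import manip gives the robot as it stands.
- The arm moves only by the shell command python3 drive.py 'ROWS' [FORCE]. ROWS is rows parted by semicolons, their numbers by spaces, 1 to 20 of them, each of 5 numbers: dx, dy, dz in m, then a turn about the tool's z in rad, then the opening from 0.0 (shut) to 1.0 (fully open); each row is the pose to reach, as a shift and turn from the pose commanded when the command began, along the tool's axes at that moment; what a row does not reach only later rows make up. A row lasts 1/10 s, in which the tool goes at most 0.05 m and 0.15 rad, less where a joint would pass 70% of its speed; a pose out of reach is approached as far as the arm can. The fingers move at their own pace and stop on an object; FORCE is the grip in N (left out, the last holds). Time passes only in rows, so rows that do not move let the fingers close. It prints the time, the measured TCP pose, the force, the opening and the grip force at its end.
- manip.sense(): the state, without advancing time (a new reading comes with each control period).
- manip.snapshot(name): name is "scene" or "side" or "wrist"; returns a dict with "pixels" (384x512x3 uint8, red, green, blue), "range_z" (384x512 float32, m along the optical axis (not along the pixel's ray), 0 where there is no reading), "fov_y" (degrees; the focal length in pixels is half the picture's height over the tangent of half this angle, whatever the lens; pixels are square), "cx", "cy" (the principal point, pixels), "R" (3x3) and "t" (3): a world point X has camera coordinates R X + t; the wrist camera has in their place "hand_eye" (4x4, takes a point from camera to tool coordinates, whose origin is the TCP and whose axes are the flange's). Camera axes: x right, y down, z forward; pixel columns grow to the right and rows downward; lengths in m; the calibration is good to about 2 mm. A picture is of the moment at which its call begins: read the wrist's pose just before it.
- manip.sign_off(): hands the job in; it is judged then, once.
The state is a dict: "t": time; "q": joint angles; "qd": joint speeds; "tau": joint torques, N m; "tcp_pos": TCP position; "tool_rot": TCP orientation; "force": force on the tool from outside, world axes, zero at the start; "ft_torque": the same for the moment, N m; "finger_gap": opening from 0.0 (shut) to 1.0 (fully open); "gripper_force": force on a finger pad.
Only numpy, scipy, OpenCV 4.12 (cv2) and the standard library are available. Lean on these libraries where they do the work, as an engineer would, in place of code of your own. Each camera call takes 0.05 s, during which the arm holds its last target. There are 200 camera calls.

TASK

Take the red-handled spreading pliers from their holder, put both tips into the snap ring's lug holes, squeeze to spread the ring wide and lift it off its blue stand. Slide it down over the steel stub to the height of the brass-coloured groove and finish there still squeezing, with the pliers alone holding the ring wide open, level, centred and clear of the stub, so its seat can be checked. Leave the multimeter, the jar and the screwdriver where they are.

Things in the scene. Friction and masses are not known exactly. Their poses are not given: they have to be found in the camera images.
- pliers: Spreading pliers, 0.15 kg, upright in the holder, tips down, red handles up. Origin: centre of the pivot bar (10 x 10 mm, 60 mm along x) lying in the holder's notches (lift 12 mm straight up to leave them), 100 mm above the table. z up; two jaws side by side along y swing about x: squeezing the handles along y parts the tips. The same after a half turn about z
- pliers_grip (a point): Midpoint between the handle grips, 60 mm above the pliers' origin. The grips are bars along x, 14 mm diameter, 34 mm long, centred at y = +-21 mm: 56 mm wide over the outside at rest, 24 mm at the stop; about 30 mm spreads the ring 0.19 rad. Springs push each grip outward with 10 N at rest, 13 N squeezed, some 7 N more with the ring on; carry smoothly, the pliers can swing in the grip
- pliers_tips (a point): Midpoint between the pins at rest, level with the feet's undersides, 75 mm below the pliers' origin. Feet: 16 mm (x) by 14 mm (y), flat below. Under each a square pin, 4.5 mm wide, 9 mm long. Pins 16.2 mm apart (centres) at rest, 18.7 when the grips are 54 mm wide; each 1 mm of squeeze of the grips parts them 1.25 mm more, lifting them 3 mm in all (fixed to the pivot bar, does not follow the jaws)
- ring: Snap ring, dark steel, 5 mm thick, 34 g, flat on the stand. Origin: its centre at mid thickness; z up; back (hinge barrel) at x = +26.5 mm, gap and two lugs towards -x. Its two arms spring shut. At spread 0.18 rad the inside is a 43 mm circle about the origin; closed it is too narrow for the stub. Spread, it clamps on the pins and hangs from them against the feet
- lugs (a point): Point midway between the closed lug holes, on the ring's upper face. Lugs 15 x 15 mm with 10 x 10 mm through holes, centres in the ring's frame: closed x = -36.7, y = +-9.3 mm; at spread 0.18 rad x = -34, y = +-20.5 mm. Wide open takes about 5 N at each lug
- holder: fixed holder of the pliers: black base 75 x 60 x 10 mm with two notched aluminium posts 105 mm high. Origin at the centre of its underside
- ring_left (a joint): spread of the ring's +y arm, rad: 0 closed, 0.18 round, stop at 0.27; the other arm always mirrors it. Wide open means above 0.15
- ring_stand: fixed blue stand: foot 84 mm diameter, column 48 mm diameter and 40 mm high, on whose top the ring lies, and two rests of the same height, along y, under the lugs' front and back edges, leaving a slot 13 mm wide and 28 mm deep between them for the pins; a locating post 20 mm diameter rises 14 mm more through the ring. Ring's gap and slot point to the stand's -x
- stub: fixed boom stub: grey base 120 x 120 x 15 mm, white collar 64 mm diameter up to 55 mm, then a vertical steel shaft of 37 mm diameter up to 114 mm (top 5 mm chamfered). Groove, brass-coloured, 30 mm diameter, from 75 to 87 mm. Origin at the centre of the underside
- groove (a point): the centre of the groove, on the shaft's axis, 81 mm above the table
- multimeter: yellow multimeter lying flat, 150 x 75 x 40 mm, bystander; origin at the centre of its underside
- flux_jar: jar 48 mm diameter, 50 mm high, bystander; origin at the centre of its underside
- screwdriver: screwdriver 160 mm long lying flat, bystander

How it is judged:
On the way, in this order (a step that is already met when the one before it is completed fails the run):
1. the pliers are lifted out of their holder by the gripper (z of pliers in the frame of holder above 0.115 m and contact force between the fingers and pliers above 2 N), for 0.2 s.
2. the ring is lifted off its stand, spread by the pliers (z of ring in the frame of ring_stand above 0.058 m and value of joint ring_left above 0.12 rad and contact force between ring and pliers above 0.5 N and contact force between ring and the fingers below 0.5 N), for 0.2 s.
At the end, for the whole second after the job is handed in: The ring surrounds the stub, centre within 3.6 mm of the groove's mid height and 4 mm of its axis, level within 0.12 rad, still, spread above 0.15 rad by the pliers squeezed in the gripper (over 4 N); ring on stub under 2 N, pliers on stub under 1 N (z of ring in the frame of groove between -0.0036 and 0.0036 m and horizontal distance between ring and groove below 0.004 m and angle between ring's own z axis and vertical below 0.12 rad and value of joint ring_left above 0.15 rad and contact force between ring and stub below 2 N and contact force between pliers and stub below 1 N and contact force between the fingers and pliers above 4 N and contact force between ring and pliers above 1 N and linear speed of ring below 0.02 m/s); the arm keeps its last pose, push and grip.
It fails at once if the multimeter was moved (distance of multimeter from where it was at the start of the episode above 0.02 m).
It fails at once if the jar was moved (distance of flux_jar from where it was at the start of the episode above 0.02 m).
It fails at once if the screwdriver was moved (distance of screwdriver from where it was at the start of the episode above 0.02 m).
It also fails if it takes over 72 s, if anything falls off the work surface, if the arm or the gripper's body presses on something with over 40 N, if the wrist force passes 120 N, or if a joint passes its speed limit or range.

## Working session

There is one attempt and no reset: what is moved stays moved. The work goes in short steps, Python scripts to look and compute and a shell command to move; the robot and the scene stay as the last step left them, time stands still between calls to the robot, and variables do not carry over. Pictures are saved under pics/ and viewed, at most 15 in all, crops included, and the job is handed in when it is done.

```bash
ls; mkdir -p pics
python3 - <<'E'
from station import manip
import cv2,numpy as np
s=manip.sense();print(s)
for n in("scene","side"):
    d=manip.snapshot(n);np.savez(f"pics/{n}0.npz",**d);cv2.imwrite(f"pics/{n}0.png",d["pixels"][:,:,::-1])
    print(n,d["fov_y"],d["cx"],d["cy"],d["R"],d["t"],(-d["R"].T@d["t"]))
E
```

```text
drive.py
pics
station.py
{'t': 0.0, 'q': array([-1.47649521e+00,  5.28482597e-01,  1.43392482e+00,  3.10305442e-05,
        1.18137877e+00, -1.78506198e-01]), 'qd': array([-6.38096827e-04, -1.29119827e-03,  5.14867890e-04, -7.40993127e-04,
       -2.50069624e-04, -8.27423885e-05]), 'tau': array([ 4.76211117e-04, -4.42345798e+01, -1.78025508e+01, -2.07645662e-04,
        8.64404807e-03,  1.36957266e-05]), 'tcp_pos': array([ 0.16836537, -0.60119552,  0.2523163 ]), 'tool_rot': array([ 9.90711643e-01,  1.35975133e-01,  6.04974833e-05, -1.09519081e-03]), 'force': array([-0.50898856, -0.0541406 , -0.84597107]), 'ft_torque': array([-0.01118166, -0.022278  ,  0.05705777]), 'gripper_force': 0.0, 'finger_gap': 0.9953642529342422}
scene 42.66633370203471 252.47884598136181 191.0119119896093 [[-0.36220795  0.93200224  0.01331289]
 [ 0.77504728  0.30908265 -0.551153  ]
 [-0.51779061 -0.18931388 -0.83429799]] [ 0.21314873 -0.36522881  1.42177043] [1.09645314 0.18339168 0.98204563]
side 54.97300049792557 251.60263528871883 192.24753491980997 [[ 0.92573304 -0.37815181  0.00442107]
 [-0.19615193 -0.49011831 -0.84929881]
 [ 0.32333073  0.78535676 -0.52789392]] [-0.54362734  0.22206103  0.57544437] [ 0.36075265 -0.54866662  0.49477317]
```

View pics/scene0.png

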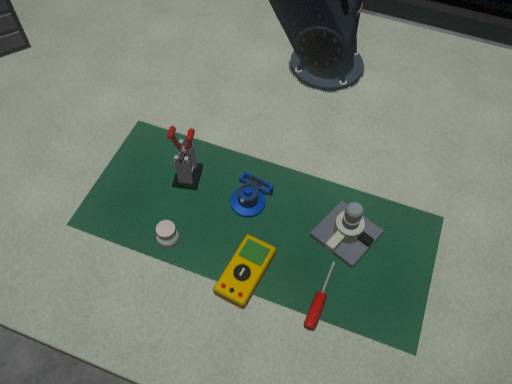

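View pics/side0.png

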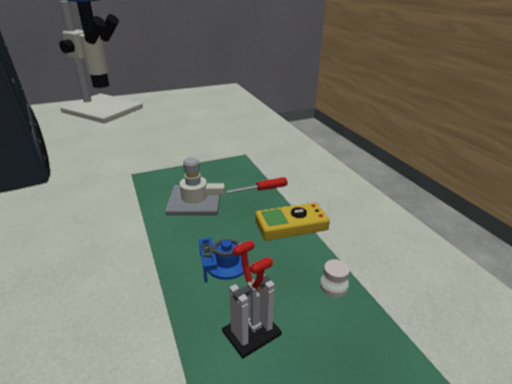

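The scene view shows the pliers and holder at about (187,150), the blue stand with the ring at (250,195) and the stub at (350,220). The side view shows the handles at (245,248) and (262,266), the stand at (225,255) and the stub at (193,180).

```bash
cat > h.py <<'E'
import numpy as np,cv2
from scipy.spatial.transform import Rotation as Ro
from station import manip
def snap(n,name=None):
    s=manip.sense(); d=dict(manip.snapshot(n))
    if n=="wrist":
        H=np.eye(4);H[:3,:3]=Ro.from_quat(s["tool_rot"]).as_matrix();H[:3,3]=s["tcp_pos"]
        T=H@d["hand_eye"]; d["R"]=T[:3,:3].T; d["t"]=-d["R"]@T[:3,3]
    if name: np.savez(f"pics/{name}.npz",**d);cv2.imwrite(f"pics/{name}.png",d["pixels"][:,:,::-1])
    return d
def load(name): return dict(np.load(f"pics/{name}.npz"))
def rays(d):
    h,w=d["range_z"].shape; f=h/2/np.tan(np.radians(float(d["fov_y"]))/2)
    u,v=np.meshgrid(np.arange(w),np.arange(h))
    return np.dstack([(u-d["cx"])/f,(v-d["cy"])/f,np.ones((h,w))])
def cloud(d):
    c=rays(d)*d["range_z"][...,None]
    return (c-d["t"])@d["R"]
def onplane(d,uv,z):
    h=d["range_z"].shape[0]; f=h/2/np.tan(np.radians(float(d["fov_y"]))/2)
    uv=np.atleast_2d(uv); r=np.c_[(uv[:,0]-d["cx"])/f,(uv[:,1]-d["cy"])/f,np.ones(len(uv))]@d["R"]
    C=-d["R"].T@d["t"]; return C+r*((z-C[2])/r[:,2])[:,None]
def hsv(d): return cv2.cvtColor(d["pixels"],cv2.COLOR_RGB2HSV)
E
python3 - <<'E'
from h import *
for n in("scene0","side0"):
    d=load(n);P=cloud(d);H=hsv(d);ok=d["range_z"]>0
    h,s,v=H[...,0],H[...,1],H[...,2]
    red=((h<6)|(h>174))&(s>150)&(v>80)
    m={"redhi":red&(P[...,2]>.1),"redlo":red&(P[...,2]<.06),"blue":(h>105)&(h<125)&(s>150),"yel":(h>20)&(h<30)&(s>150)&(P[...,2]<.07)}
    for k,x in m.items():
        q=P[x&ok]; print(n,k,len(q),q.mean(0).round(3),q.min(0).round(3),q.max(0).round(3)) if len(q) else 0
    # tall things off table
    for nm,c in(("stub",(.55,.15)),):pass
    L,N=0,0
    mm=ok&(P[...,2]>.03)&(P[...,2]<.25)&(P[...,0]>.3)&(P[...,0]<.9)&(abs(P[...,1])<.5)
    k,lab,st,ce=cv2.connectedComponentsWithStats(mm.astype(np.uint8))
    for i in range(1,k):
        if st[i,4]>15:
            q=P[lab==i];print("  ",ce[i].round(),st[i,4],q.min(0).round(3),q.max(0).round(3))
E
```

```text
scene0 redhi 139 [ 0.508 -0.201  0.159] [ 0.49  -0.229  0.1  ] [ 0.526 -0.174  0.17 ]
scene0 redlo 449 [0.724 0.179 0.024] [ 0.673 -0.008  0.003] [0.76  0.2   0.038]
scene0 blue 909 [0.449 0.001 0.024] [-0.445 -0.08  -0.003] [0.563 0.476 0.369]
scene0 yel 1656 [0.707 0.025 0.031] [-0.423 -0.028 -0.002] [0.77  0.428 0.04 ]
   [184. 154.] 870 [ 0.475 -0.229  0.03 ] [ 0.539 -0.172  0.17 ]
   [251. 189.] 665 [ 0.467 -0.073  0.03 ] [0.552 0.007 0.057]
   [349. 228.] 1223 [0.495 0.164 0.03 ] [0.592 0.258 0.12 ]
   [166. 230.] 342 [ 0.657 -0.189  0.03 ] [ 0.7   -0.147  0.056]
   [245. 269.] 1990 [ 0.616 -0.02   0.03 ] [0.769 0.068 0.044]
side0 redhi 574 [ 0.503 -0.203  0.154] [ 0.484 -0.231  0.112] [ 0.524 -0.176  0.168]
side0 redlo 223 [0.717 0.177 0.019] [ 0.557 -0.062 -0.   ] [0.756 0.198 0.034]
side0 blue 1090 [ 0.501 -0.027  0.035] [ 0.294 -0.081  0.002] [0.548 0.975 0.391]
side0 yel 1427 [0.686 0.004 0.025] [ 0.612 -0.023  0.005] [0.763 0.067 0.038]
   [196. 181.] 976 [0.486 0.163 0.03 ] [0.587 0.229 0.116]
   [291. 216.] 1142 [ 0.614 -0.019  0.03 ] [0.764 0.065 0.04 ]
   [243. 283.] 3415 [ 0.466 -0.231  0.03 ] [0.55  0.009 0.168]
   [336. 272.] 507 [ 0.654 -0.19   0.03 ] [ 0.698 -0.146  0.051]
```

```bash
R='0.44 -0.34 -0.12 0 1'; python3 drive.py '0.05 -0.04 -0.02 0 1;0.09 -0.07 -0.04 0 1;0.13 -0.10 -0.06 0 1;0.17 -0.13 -0.08 0 1;0.21 -0.16 -0.10 0 1;0.25 -0.19 -0.12 0 1;0.29 -0.22 -0.12 0 1;0.33 -0.25 -0.12 0 1;0.37 -0.28 -0.12 0 1;0.40 -0.31 -0.12 0 1;0.44 -0.34 -0.12 0 1;0.44 -0.34 -0.12 0 1;0.44 -0.34 -0.12 0 1;0.44 -0.34 -0.12 0 1;0.44 -0.34 -0.12 0 1'
python3 - <<'E'
from h import *
d=snap("wrist","w1");print(d["hand_eye"].round(4),d["fov_y"],d["cx"],d["cy"],manip.sense()["tcp_pos"])
E
```

```text
t: 1.6
tcp_pos: [0.4999, -0.1566, 0.373]
tool_rot: [0.991, 0.135, -0.001, -0.0]
force: [-0.3, -0.1, 0.2]
finger_gap: 1.003
gripper_force: 0.0
[[ 3.000e-04 -9.528e-01 -3.037e-01  7.710e-02]
 [ 1.000e+00  2.000e-04  4.000e-04 -3.000e-04]
 [-4.000e-04 -3.037e-01  9.528e-01 -1.206e-01]
 [ 0.000e+00  0.000e+00  0.000e+00  1.000e+00]] 69.0652547712517 252.81888899244248 190.0418192937257 [ 0.49986708 -0.15692104  0.37311758]
```

View pics/w1.png

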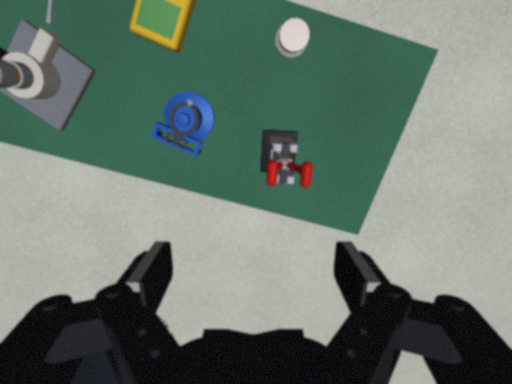

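Wrist view: the red grips are at (272,173) and (306,173), so the tool's yaw is already nearly right. The stand with the ring is at (189,117), with its lug rests at (178,138) towards the robot, and the stub is at the left edge near (28,76).

Run:
```python
from h import *
for n in("w1","scene0","side0"):
    d=load(n);P=cloud(d);H=hsv(d);ok=(d["range_z"]>0)&(P[...,0]>.35)&(P[...,0]<.9)&(abs(P[...,1])<.4)
    h,s,v=H[...,0],H[...,1],H[...,2]
    red=((h<8)|(h>172))&(s>130)&(v>60)&ok&(P[...,2]>.145)
    k,lab,st,ce=cv2.connectedComponentsWithStats(red.astype(np.uint8))
    for i in range(1,k):
        if st[i,4]>20:
            q=P[lab==i]; uv=np.argwhere(lab==i)[:,::-1]
            r=cv2.minAreaRect(q[:,:2].astype(np.float32)*1000)
            print(n,"red",ce[i].round(1),st[i,4],q.mean(0).round(4),q[:,2].max().round(4),"rect",np.round(r[0],1),np.round(r[1],1),round(r[2],1))
    bl=(h>105)&(h<125)&(s>150)&ok
    ft=bl&(P[...,2]<.012); 
    q=P[ft][:,:2].astype(np.float32)*1000
    if len(q): print(n,"foot",cv2.minEnclosingCircle(q),len(q))
    rest=bl&(P[...,2]>.030)&(P[...,2]<.046)
    q=P[rest][:,:2].astype(np.float32)*1000
    if len(q): print(n,"blue z.03-.046",cv2.minAreaRect(q),len(q),P[rest][:,2].mean())
    post=bl&(P[...,2]>.049)
    q=P[post];
    if len(q): print(n,"post",q.mean(0).round(4),cv2.minEnclosingCircle(q[:,:2].astype(np.float32)*1000),len(q),q[:,2].max())
    ring=ok&(v<90)&(s<110)&(P[...,2]>.037)&(P[...,2]<.052)&(np.hypot(P[...,0]-.52,P[...,1]+.033)<.06)
    q=P[ring]
    if len(q): print(n,"ring",q.mean(0).round(4),np.median(q[:,2]),cv2.minAreaRect(q[:,:2].astype(np.float32)*1000),len(q))
    st=ok&(P[...,2]>.09)&(P[...,1]>.1)&(P[...,2]<.125);q=P[st]
    if len(q): print(n,"shaft",q.mean(0).round(4),cv2.minEnclosingCircle(q[:,:2].astype(np.float32)*1000),len(q),q[:,2].max())
    tp=ok&(P[...,2]>.110)&(P[...,1]>.1)&(P[...,2]<.125);q=P[tp]
    if len(q): print(n,"shafttop",q.mean(0).round(4),cv2.minEnclosingCircle(q[:,:2].astype(np.float32)*1000),len(q))
    st=ok&(P[...,2]>.050)&(P[...,2]<.058)&(P[...,1]>.1)&(v>150);q=P[st]
    if len(q): print(n,"collar",cv2.minEnclosingCircle(q[:,:2].astype(np.float32)*1000),len(q))
```

```text
w1 red [271.6 172.2] 252 [ 0.5011 -0.1797  0.1656] 0.1689 rect [ 500.2 -180.1] [30.7 13.4] 18.0
w1 red [305.8 174.1] 265 [ 0.5099 -0.2203  0.1652] 0.1687 rect [ 508.9 -221.2] [31.  13.7] 14.8
w1 foot ((513.7516479492188, -31.777355194091797), 49.607269287109375) 860
w1 blue z.03-.046 ((504.9538879394531, -35.979454040527344), (77.40436553955078, 67.20841217041016), 80.82366180419922) 665 0.03970942007078885
w1 post [ 0.5128 -0.1307  0.3451] ((514.8421630859375, -128.48651123046875), 99.28739166259766) 623 0.4489982547180802
w1 ring [ 0.5069 -0.0363  0.0448] 0.04494127239849363 ((509.2856140136719, -38.4449348449707), (43.19107437133789, 67.16580963134766), 85.10980224609375) 294
w1 shaft [0.5183 0.1848 0.0997] ((516.987548828125, 197.52957153320312), 18.33255958557129) 315 0.1113422414379924
w1 shafttop [0.5182 0.1823 0.1105] ((519.043701171875, 182.79640197753906), 4.929698944091797) 9
w1 collar ((517.0740356445312, 199.51181030273438), 31.599674224853516) 694
scene0 red [170.9 132.4] 69 [ 0.513  -0.2206  0.1645] 0.1701 rect [ 511.5 -221.9] [31.1 12.4] 14.4
scene0 red [189.8 134.6] 
[... 1195 characters left out ...]
58312988281, -35.86583709716797), (79.84092712402344, 66.9579086303711), 79.70520782470703) 409 0.037845752343417506
side0 post [ 0.5192 -0.04    0.0525] ((519.42724609375, -38.356849670410156), 10.195101737976074) 69 0.05453606013421027
side0 ring [ 0.5011 -0.0366  0.0436] 0.04388922225426476 ((509.1523132324219, -36.70405578613281), (45.062782287597656, 68.02452850341797), 74.67304229736328) 208
side0 shaft [0.5159 0.1909 0.1053] ((518.4088745117188, 198.2832794189453), 19.460556030273438) 227 0.11567022260645861
side0 shafttop [0.517  0.1969 0.1129] ((516.1359252929688, 200.31703186035156), 18.642292022705078) 87
side0 collar ((517.1791381835938, 199.50047302246094), 31.6381778717041) 136
```

```bash
python3 drive.py '-0.003 0.02 0.04 0.02 1;-0.007 0.044 0.08 0.04 1;-0.007 0.044 0.09 0.04 1;-0.007 0.044 0.09 0.04 1;-0.007 0.044 0.09 0.04 1'
cat > meas.py <<'E'
from h import *
def grips(d,zmin=.145,zmax=.175,zplane=None):
    P=cloud(d);H=hsv(d);h,s,v=H[...,0],H[...,1],H[...,2]
    red=((h<8)|(h>172))&(s>130)&(v>60)&(P[...,2]>zmin)&(P[...,2]<zmax)
    k,lab,st,ce=cv2.connectedComponentsWithStats(red.astype(np.uint8));o=[]
    for i in range(1,k):
        if st[i,4]>60:
            q=P[lab==i];q=q[q[:,2]>np.percentile(q[:,2],98)-.007]
            r=cv2.minAreaRect(q[:,:2].astype(np.float32)*1000)
            o.append(r);print("grip",st[i,4],ce[i].round(),np.round(r[0],1),np.round(r[1],1),round(r[2],1),"ztop",np.percentile(q[:,2],97).round(4))
    return o
E
python3 - <<'E'
from meas import *
s=manip.sense();print(s["tcp_pos"],s["q"].round(3),2*np.degrees(np.arctan2(s["tool_rot"][1],s["tool_rot"][0])))
d=snap("wrist","w2");grips(d)
E
```

```text
t: 2.15
tcp_pos: [0.5058, -0.2005, 0.2843]
tool_rot: [0.993, 0.116, 0.001, 0.0]
force: [0.1, 0.6, 0.3]
finger_gap: 1.0
gripper_force: 0.0
[ 0.50581711 -0.20053402  0.28432545] [-0.583  0.381  1.6    0.     1.159  0.756] 13.289588963195206
grip 452 [230. 191.] [ 500.  -180.6] [31.9 12.6] 12.8 ztop 0.1678
grip 463 [276. 191.] [ 509.8 -221.3] [31.1 13.1] 14.1 ztop 0.1678
```

View pics/w2.png

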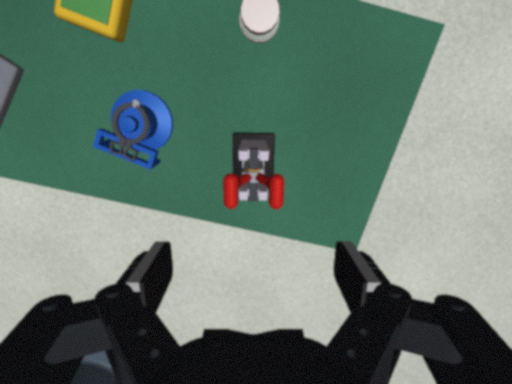

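Wrist view: the grips at (230,191) and (276,191) are centred under the tool. Descend and close lightly.

```bash
python3 drive.py '0 0 0.04 0 1;0 0 0.08 0 1;0 0 0.11 0 1;0 0 0.125 0 1;0 0 0.125 0 1;0 0 0.125 0 0.8;0 0 0.125 0 0.7;0 0 0.125 0 0.65;0 0 0.125 0 0.62;0 0 0.125 0 0.62;0 0 0.125 0 0.62' 40
python3 -c "
from meas import *
s=manip.sense();print(s['tcp_pos'],s['finger_gap'],s['gripper_force'],s['force'])
d=snap('wrist','w3');grips(d)"
```

```text
t: 3.3
tcp_pos: [0.507, -0.2008, 0.161]
tool_rot: [0.993, 0.116, 0.002, 0.001]
force: [-0.5, 0.9, 9.5]
finger_gap: 0.62
gripper_force: 12.5
[ 0.50698877 -0.20083024  0.16098159] 0.6197517677150262 12.523729652166367 [-0.50147373  0.92240777  9.47951916]
grip 1578 [212. 267.] [ 501.4 -181.3] [30.9 13.9] 12.3 ztop 0.1679
grip 1605 [293. 268.] [ 510.  -220.2] [31.1 13.8] 13.3 ztop 0.1678
```

View pics/w3.png

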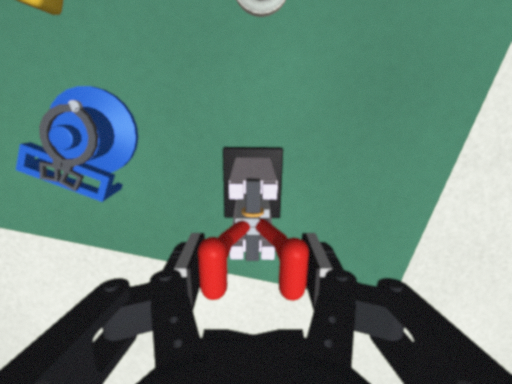

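Wrist view: the pads hold the grips at (212,267) and (293,268), about 54 mm over the outside. The ring's lugs show at (60,178). Lift.

```bash
python3 drive.py '0 0 -0.005 0 0.62;0 0 -0.012 0 0.62;0 0 -0.022 0 0.62;0 0 -0.035 0 0.62;0 0 -0.05 0 0.62;0 0 -0.065 0 0.62;0 0 -0.08 0 0.62;0 0 -0.095 0 0.62;0 0 -0.105 0 0.62;0 0 -0.11 0 0.62;0 0 -0.11 0 0.62;0 0 -0.11 0 0.62'
python3 -c "
from meas import *
s=manip.sense();print(s['tcp_pos'],s['finger_gap'],s['gripper_force'],s['force'])
d=snap('wrist','w4');grips(d,.24,.29);d=snap('scene','s4');grips(d,.24,.29)
d=snap('side','s4b');grips(d,.24,.29)
# stand & ring from w3
d=load('w3');P=cloud(d);H=hsv(d);h,s,v=H[...,0],H[...,1],H[...,2]
reg=(np.hypot(P[...,0]-.515,P[...,1]+.038)<.07)
bl=(h>105)&(h<125)&(s>150)&reg
q=P[bl&(P[...,2]>.034)&(P[...,2]<.044)];print('blue',cv2.minAreaRect(q[:,:2].astype(np.float32)*1000),len(q))
q=P[bl&(P[...,2]>.052)];print('post',cv2.minEnclosingCircle(q[:,:2].astype(np.float32)*1000),len(q),q[:,2].mean())
r=reg&(s<110)&(v<120)&(P[...,2]>.042)&(P[...,2]<.049);q=P[r];print('ring',cv2.minAreaRect(q[:,:2].astype(np.float32)*1000),len(q),np.median(q[:,2]))
np.save('pics/ringpix.npy',q)
im=np.zeros((384,512),np.uint8);im[r]=255;cv2.imwrite('pics/ringmask.png',np.hstack([cv2.resize(d['pixels'][60:220,0:160,::-1],(640,640))[:600,:],]))
"
```

```text
t: 4.55
tcp_pos: [0.5053, -0.1999, 0.2678]
tool_rot: [0.993, 0.116, -0.0, -0.0]
force: [-0.3, -0.9, -1.4]
finger_gap: 0.625
gripper_force: 10.1
[ 0.50528999 -0.19993459  0.26784341] 0.6246012696192443 10.056098699569702 [-0.34954362 -0.91163218 -1.40432905]
grip 1656 [213. 266.] [ 500.2 -180.3] [30.9 13.9] 11.9 ztop 0.2748
grip 1668 [292. 266.] [ 508.7 -219.2] [30.2 13.8] 13.4 ztop 0.2745
grip 103 [166.  99.] [ 510.7 -219.3] [31.  13.8] 11.0 ztop 0.2753
grip 70 [184. 102.] [ 504.9 -182.2] [27.4 10.3] 25.8 ztop 0.2749
grip 364 [241. 185.] [ 497.6 -180.6] [31.6 17.8] 4.1 ztop 0.2732
grip 146 [255. 201.] [ 497.1 -221.8] [13.8 11.4] 67.3 ztop 0.2733
blue ((505.83282470703125, -35.88502883911133), (78.591552734375, 70.1029281616211), 80.99669647216797) 2227
post ((519.3167114257812, -38.400447845458984), 10.136283874511719) 463 0.0538244015278454
ring ((511.5021667480469, -36.866912841796875), (46.995811462402344, 72.63064575195312), 81.58710479736328) 1646 0.04486871504378853
```

View pics/s4b.png

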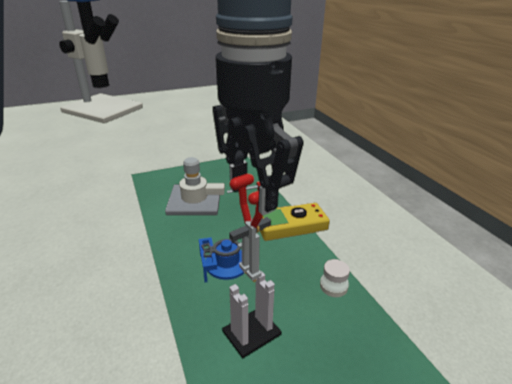

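Side view: the pliers are out of the holder, hanging upright, with the tips above the holder posts at about (252,270). Next I locate the lug holes.

View pics/ringmask.png

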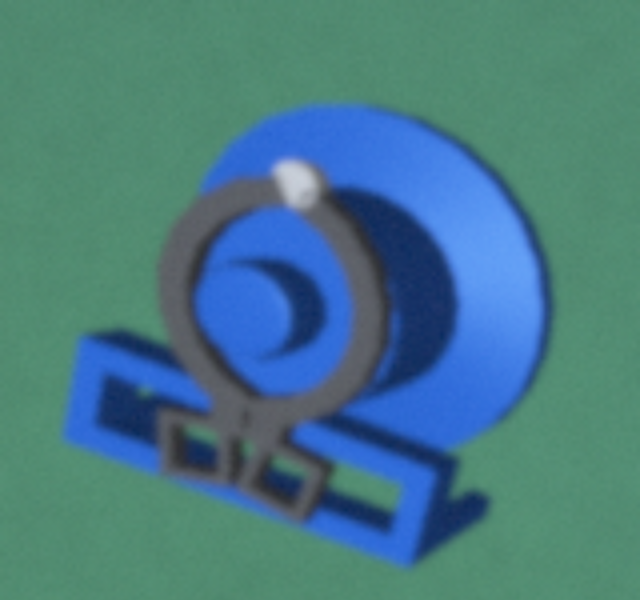

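Run:
```python
from meas import *
d=load('w3');P=cloud(d)
g=cv2.cvtColor(d["pixels"],cv2.COLOR_RGB2GRAY)
q=np.load('pics/ringpix.npy')
c=np.array([.5193,-.0384])
for a in(-8,-10,-12):
    a=np.radians(a);R=np.array([[np.cos(a),np.sin(a)],[-np.sin(a),np.cos(a)]])
    l=(q[:,:2]-c)@R.T*1000
    lug=l[l[:,0]<-28]
    # per-x-bin symmetric extents
    print(np.degrees(a),"x ext",np.percentile(l[:,0],[1,99]),"lug y",np.percentile(lug[:,1],[2,98]),"lug x by side",np.percentile(lug[lug[:,1]>0][:,0],3),np.percentile(lug[lug[:,1]<0][:,0],3),"ring y",np.percentile(l[abs(l[:,0])<5][:,1],[2,98]))
```

```text
-8.0 x ext [-42.94191661  24.33867688] lug y [-16.59150513  17.86254738] lug x by side -42.802963772992584 -43.27818457280331 ring y [-22.70011274  22.61267941]
-10.0 x ext [-42.95176199  24.29656993] lug y [-17.75855316  16.60631833] lug x by side -43.25505555053265 -42.771326383237145 ring y [-22.71428475  22.66537243]
-12.000000000000002 x ext [-43.0955524   24.48843874] lug y [-18.90532603  15.37620327] lug x by side -43.68268602961889 -42.22693831286019 ring y [-22.71662907  22.69331771]
```

Crop: the lug holes are at about (200,450) and (288,475) in the crop and the hinge is at (297,183). The ring's yaw is about -9° and its lugs point towards the robot.

```bash
python3 drive.py '0 -0.005 0 0.02 0.62;0.001 -0.015 0 0.05 0.62;0.003 -0.03 0 0.09 0.62;0.005 -0.05 0 0.13 0.62;0.007 -0.07 0 0.17 0.62;0.009 -0.09 0 0.21 0.62;0.011 -0.11 0 0.25 0.62;0.013 -0.13 0 0.29 0.62;0.015 -0.145 0.01 0.33 0.62;0.017 -0.157 0.02 0.36 0.62;0.018 -0.165 0.035 0.38 0.62;0.018 -0.168 0.045 0.389 0.62;0.018 -0.168 0.055 0.389 0.62;0.018 -0.168 0.055 0.389 0.62;0.018 -0.168 0.055 0.389 0.62'
python3 -c "
from meas import *
s=manip.sense();print(s['tcp_pos'],s['q'].round(2),s['finger_gap'],s['gripper_force'],2*np.degrees(np.arctan2(s['tool_rot'][1],s['tool_rot'][0])))
d=snap('wrist','w5');grips(d,.19,.24)
a=d['pixels'][90:290,150:350,::-1];b=snap('side','s5')['pixels'][180:330,150:300,::-1];c=snap('scene','c5')['pixels'][130:230,200:300,::-1]
f=lambda x:cv2.resize(x,(400,400),interpolation=cv2.INTER_CUBIC)
cv2.imwrite('pics/m5.png',np.hstack([f(a),f(b)]))"
```

```text
t: 6.2
tcp_pos: [0.4847, -0.033, 0.2132]
tool_rot: [0.997, -0.078, 0.0, 0.0]
force: [-0.2, -1.3, -2.3]
finger_gap: 0.624
gripper_force: 10.1
[ 0.48468704 -0.03299275  0.21324705] [-0.3   0.4   1.82 -0.    0.92  1.43] 0.6239706165083992 10.063894093036652 -8.979825659464824
grip 1606 [213. 266.] [487.1 -13.2] [13.8 30.1] 79.8 ztop 0.2202
grip 1610 [293. 267.] [480.4 -52.5] [13.8 30.7] 82.8 ztop 0.22
```

View pics/m5.png

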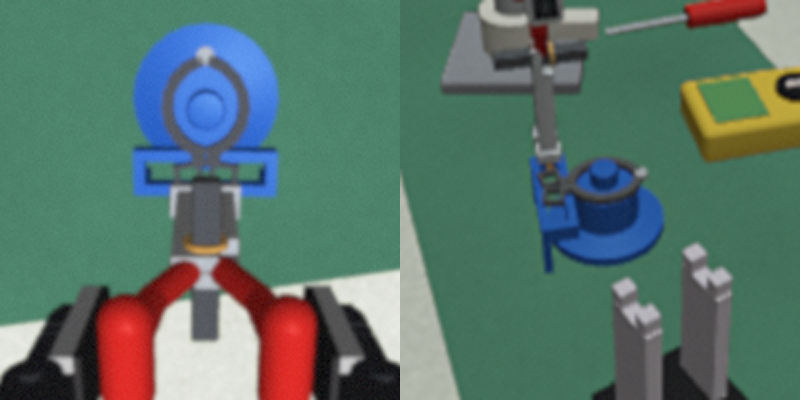

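Wrist crop: the pliers are laterally centred on the lugs, with the feet at (175,200) and (237,200). Side crop: the tips are over the lugs at (548,165). I check the feet and lug offset along x.

Run:
```python
from meas import *
a=np.radians(-9);M=np.array([[np.cos(a),np.sin(a)],[-np.sin(a),np.cos(a)]])
c=np.array([.5193,-.0384])
for n in("w5","s5","c5"):
    d=load(n);P=cloud(d);H=hsv(d);h,s,v=H[...,0],H[...,1],H[...,2]
    L=(P[...,:2]-c)@M.T*1000;Z=P[...,2]*1000
    reg=(abs(L[...,1])<40)&(abs(L[...,0]+20)<55)
    post=reg&(h>105)&(h<125)&(s>150)&(Z>52)&(Z<57)&(L[...,0]>-15)
    q=L[post];print(n,"post",cv2.minEnclosingCircle(q.astype(np.float32)))
    for lo,hi in((67,77),(77,85),(85,95),(95,115),(125,150)):
        m=reg&(Z>lo)&(Z<hi)&(s<120);q=L[m]
        if len(q)>10: print("  z",lo,hi,len(q),"x",np.percentile(q[:,0],[2,50,98]).round(1),"y",np.percentile(q[:,1],[2,50,98]).round(1))
    r=reg&(s<110)&(v<120)&(Z>42)&(Z<48);q=L[r];print("  ring x",np.percentile(q[:,0],[1,99]).round(1),"y",np.percentile(q[:,1],[1,99]).round(1))
    k=reg&(v>130)&(s<60)&(Z>42)&(Z<52)&(L[...,0]>10);q=L[k]
    if len(q):print("  hinge",q.mean(0).round(1),len(q))
```

```text
w5 post ((-0.3608703017234802, 0.5333123207092285), 9.728424072265625)
  z 77 85 65 x [-45.8 -31.  -30.5] y [-15.5  -6.9  16.6]
  z 85 95 124 x [-45. -33. -31.] y [-15.3   0.6  16.6]
  z 95 115 104 x [-33.2 -32.6 -32.2] y [-12.    7.2  13.2]
  z 125 150 246 x [-38.7 -32.6  -8.4] y [-11.4  -6.3  12.3]
  ring x [-38.7  23.9] y [-20.4  21.2]
  hinge [26.3  0.6] 51
s5 post ((0.474225252866745, -0.9083871245384216), 10.071913719177246)
  z 77 85 49 x [-45.4 -38.6 -30.2] y [-16.8 -14.3   5.3]
  z 85 95 42 x [-44.9 -39.2 -31.1] y [-15.  -11.9  13.3]
  z 95 115 73 x [-43.5 -38.4 -31.8] y [-13.8 -12.    9.6]
  z 125 150 144 x [-63.2 -37.8 -12.3] y [-13.3 -10.6   5.5]
  ring x [-42.8  25.5] y [-22.2  22.3]
  hinge [27.6  0.2] 8
c5 post ((2.955601930618286, 1.071489691734314), 9.627104759216309)
  z 77 85 30 x [-45. -30. -27.] y [-13.    5.   16.9]
  z 85 95 47 x [-41.5 -30.7 -27.4] y [-14.3  -1.1  16.7]
  z 95 115 56 x [-38.5 -30.6 -28. ] y [-10.5   7.9  13.4]
  z 125 150 44 x [-39.  -30.7 -12.4] y [-11.3  10.2  13.2]
  ring x [-41.8  31.6] y [-21.7  21.7]
  hinge [27.  -1.2] 4
```

```bash
python3 drive.py '0.0013 0 0 0 0.62;0.0013 0 0.008 0 0.62;0.0013 0 0.016 0 0.62;0.0013 0 0.022 0 0.62;0.0013 0 0.027 0 0.62;0.0013 0 0.030 0 0.62;0.0013 0 0.031 0 0.62;0.0013 0 0.031 0 0.62' 60
python3 -c "
from meas import *
s=manip.sense();print(s['tcp_pos'],s['force'],s['ft_torque'])
d=snap('wrist','w6');grips(d,.165,.205)
a=d['pixels'][90:290,150:350,::-1];b=snap('side','s6')['pixels'][220:300,190:270,::-1]
f=lambda x:cv2.resize(x,(400,400),interpolation=cv2.INTER_CUBIC)
cv2.imwrite('pics/m6.png',np.hstack([f(a),f(b)]))"
```

```text
t: 7.15
tcp_pos: [0.4857, -0.0327, 0.1822]
tool_rot: [0.997, -0.078, -0.0, -0.0]
force: [-0.2, 0.6, -2.7]
finger_gap: 0.621
gripper_force: 10.0
[ 0.48567959 -0.03270168  0.18215107] [-0.2199457   0.58962443 -2.74620383] [-0.01047085 -0.00569693 -0.0054091 ]
grip 1571 [212. 267.] [488.1 -12.8] [13.9 30.4] 79.6 ztop 0.1891
grip 1567 [293. 267.] [481.4 -52.2] [13.8 31. ] 82.4 ztop 0.1888
```

View pics/m6.png

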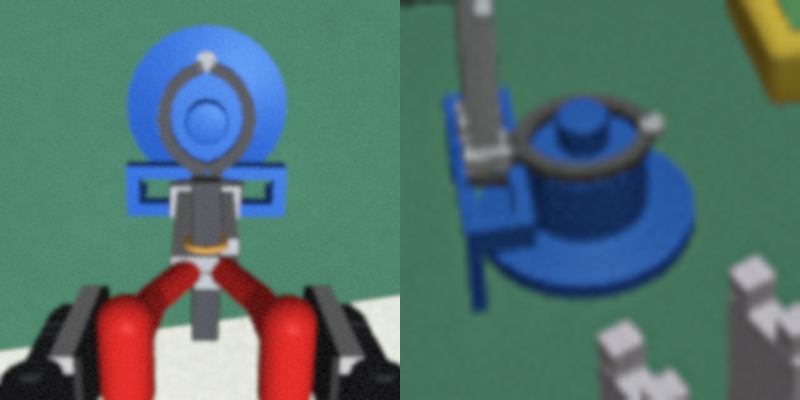

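Both crops show the pins in the holes with no contact force. The feet sit at the lugs and the ring is flat. Squeeze part way.

```bash
python3 drive.py '0 0 0 0 0.6;0 0 0 0 0.58;0 0 0 0 0.56;0 0 0 0 0.54;0 0 0 0 0.52;0 0 0 0 0.50;0 0 0 0 0.48;0 0 0 0 0.48' 60
python3 -c "
from meas import *
s=manip.sense();print(s['tcp_pos'],s['force'],s['gripper_force'])
d=snap('wrist','w7');grips(d,.16,.205)"
```

```text
t: 8.05
tcp_pos: [0.4872, -0.0324, 0.1841]
tool_rot: [0.997, -0.079, 0.002, -0.0]
force: [-0.3, 3.0, 11.5]
finger_gap: 0.487
gripper_force: 18.5
[ 0.48721234 -0.03240869  0.18407466] [-0.25538796  3.01942961 11.47964447] 18.528484404087067
grip 1506 [224. 265.] [488.4 -18.3] [13.7 31. ] 81.1 ztop 0.1888
grip 1487 [282. 265.] [483.7 -46.2] [13.4 30.6] 80.4 ztop 0.1882
```

```bash
python3 drive.py '0 0 -0.0015 0 0.48;0 0 -0.003 0 0.46;0 0 -0.003 0 0.44;0 0 -0.0035 0 0.42;0 0 -0.0035 0 0.40;0 0 -0.004 0 0.38;0 0 -0.004 0 0.36;0 0 -0.0045 0 0.34;0 0 -0.0045 0 0.34;0 0 -0.0045 0 0.34' 60
python3 -c "
from meas import *
s=manip.sense();print(s['tcp_pos'],s['force'],s['gripper_force'],s['finger_gap'])
d=snap('wrist','w8');grips(d,.16,.205)
a=d['pixels'][90:290,150:350,::-1];b=snap('side','s8')['pixels'][220:300,190:270,::-1]
f=lambda x:cv2.resize(x,(400,400),interpolation=cv2.INTER_CUBIC)
cv2.imwrite('pics/m8.png',np.hstack([f(a),f(b)]))"
```

```text
t: 9.1
tcp_pos: [0.4856, -0.0328, 0.1867]
tool_rot: [0.997, -0.078, -0.0, 0.0]
force: [0.0, 0.6, -1.2]
finger_gap: 0.347
gripper_force: 19.6
[ 0.48557702 -0.03276691  0.1866857 ] [ 0.04093075  0.56792621 -1.19418477] 19.559354782104492 0.34653146204656826
grip 1457 [236. 263.] [485.7 -24.5] [13.5 30.7] 80.0 ztop 0.1892
grip 1447 [270. 262.] [482.8 -40.6] [13.4 31. ] 80.0 ztop 0.1891
```

View pics/m8.png

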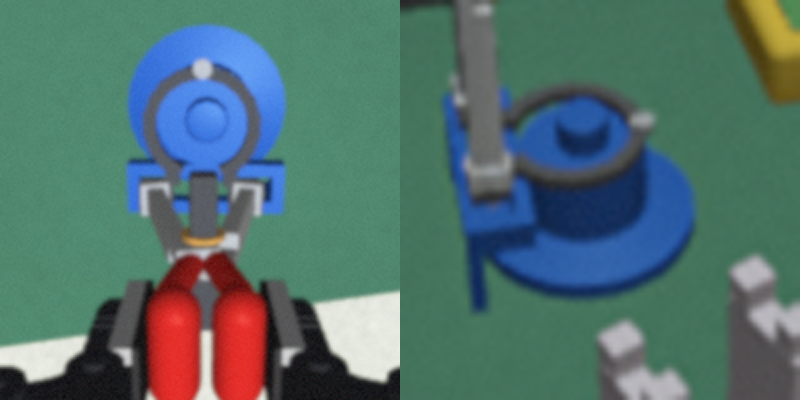

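The ring is spread round, with the feet at (155,195) and (250,195) and the grips 30 mm wide. Lift gently.

```bash
python3 drive.py '0 0 -0.002 0 0.34;0 0 -0.005 0 0.34;0 0 -0.010 0 0.34;0 0 -0.016 0 0.34;0 0 -0.024 0 0.34;0 0 -0.033 0 0.34;0 0 -0.043 0 0.34;0 0 -0.054 0 0.34;0 0 -0.065 0 0.34;0 0 -0.076 0 0.34;0 0 -0.086 0 0.34;0 0 -0.094 0 0.34;0 0 -0.099 0 0.34;0 0 -0.10 0 0.34;0 0 -0.10 0 0.34;0 0 -0.10 0 0.34'
cat > ringm.py <<'E'
from meas import *
from scipy.optimize import least_squares
# ring held by pliers: dark pixels inside height band, in tool-yaw frame around the tcp
def ringfit(d,zlo,zhi,show=True,yaw=None):
    s=manip.sense();p=s["tcp_pos"]*1000
    a=2*np.arctan2(s["tool_rot"][1],s["tool_rot"][0]);M=np.array([[np.cos(a),np.sin(a)],[-np.sin(a),np.cos(a)]])
    P=cloud(d)*1000;H=hsv(d);sat,v=H[...,1],H[...,2]
    L=(P[...,:2]-p[:2])@M.T
    m=(P[...,2]>zlo)&(P[...,2]<zhi)&(L[...,0]>8)&(L[...,0]<75)&(abs(L[...,1])<40)&(sat<110)&(v<125)
    q=np.c_[L[m],P[...,2][m]];k=[m.sum()]
    if len(q)<30: print("few",k);return
    A=np.c_[q[:,:2],np.ones(len(q))];w=np.ones(len(q))>0
    for _ in range(3):
        c=np.linalg.lstsq(A[w],q[w,2],rcond=None)[0];e=q[:,2]-A@c;w=abs(e)<2.5
    g=q[w];cir=least_squares(lambda x:np.hypot(g[:,0]-x[0],g[:,1]-x[1])-x[2],[34,0,24],loss="soft_l1").x
    wc=cir[:2]@M+p[:2]
    print("ring pts",len(g),"centre tool",cir.round(1),"world",wc.round(1),"z at centre",(c@[cir[0],cir[1],1]).round(1),"tilt x,y",c[:2].round(3),"ext",np.percentile(g[:,:2],[1,99],axis=0).round(1).tolist())
    return wc
E
python3 -c "
from ringm import *
s=manip.sense();print(s['tcp_pos'],s['force'],s['gripper_force'],s['finger_gap'])
d=snap('wrist','w9');grips(d,.26,.31);ringfit(d,125,165)
e=snap('side','s9');ringfit(e,125,165);c=snap('scene','c9');ringfit(c,125,165)
a=d['pixels'][90:290,150:350,::-1];b=e['pixels'][120:280,170:330,::-1]
f=lambda x:cv2.resize(x,(400,400),interpolation=cv2.INTER_CUBIC)
cv2.imwrite('pics/m9.png',np.hstack([f(a),f(b)]))"
```

```text
t: 10.8
tcp_pos: [0.4854, -0.0326, 0.2864]
tool_rot: [0.997, -0.078, -0.001, -0.0]
force: [0.3, -0.1, -1.9]
finger_gap: 0.347
gripper_force: 19.5
[ 0.48537238 -0.03263609  0.28635322] [ 0.29980753 -0.09196399 -1.87221202] 19.459564983844757 0.34674010947718553
grip 1458 [236. 263.] [485.6 -24.2] [13.5 31.3] 79.1 ztop 0.2889
grip 1446 [270. 263.] [482.7 -40.6] [13.4 30.7] 80.3 ztop 0.2887
ring pts 723 centre tool [30.1  2.2 24.7] world [515.4 -35.2] z at centre 144.6 tilt x,y [-0.022  0.015] ext [[8.7, -24.7], [55.1, 29.1]]
ring pts 228 centre tool [30.   0.5 24.8] world [515.2 -36.9] z at centre 143.0 tilt x,y [-0.02   0.016] ext [[8.2, -26.2], [55.7, 30.0]]
ring pts 156 centre tool [32.3  2.1 25.2] world [517.7 -35.6] z at centre 144.2 tilt x,y [-0.027  0.026] ext [[8.9, -25.2], [61.6, 29.9]]
```

View pics/m9.png

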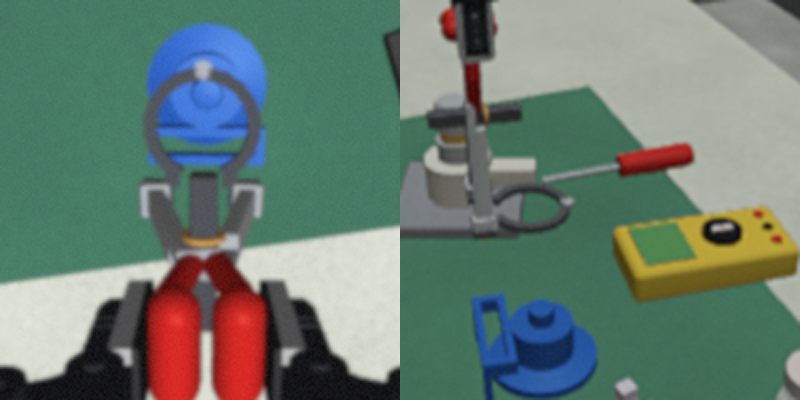

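The ring hangs level from the pliers: hinge at (203,69) in the wrist crop, clear of the stand in the side crop. Carry it above the stub.

```bash
python3 drive.py '-0.0005 -0.003 0 0 0.34;-0.0015 -0.01 0 0 0.34;-0.003 -0.02 0 0 0.34;-0.005 -0.035 0 0 0.34;-0.0075 -0.05 0 0 0.34;-0.010 -0.068 0 0 0.34;-0.013 -0.087 0 0 0.34;-0.016 -0.106 0 0 0.34;-0.019 -0.126 0 0 0.34;-0.022 -0.146 0 0 0.34;-0.025 -0.165 0 0 0.34;-0.0275 -0.183 0 0 0.34;-0.030 -0.2 0 0 0.34;-0.032 -0.214 0 0 0.34;-0.0335 -0.224 0 0 0.34;-0.0345 -0.230 0 0 0.34;-0.035 -0.233 0 0 0.34;-0.035 -0.233 0 0 0.34;-0.035 -0.233 0 0 0.34;-0.035 -0.233 0 0 0.34'
cat > ctr.py <<'E'
from ringm import *
def fit(q,r0,fixr=None):
    x0=np.r_[np.median(q,0),r0]
    if fixr: return least_squares(lambda x:np.hypot(q[:,0]-x[0],q[:,1]-x[1])-fixr,x0[:2],loss="soft_l1").x
    return least_squares(lambda x:np.hypot(q[:,0]-x[0],q[:,1]-x[1])-x[2],x0,loss="soft_l1").x
def both(d,zr,name):
    s=manip.sense();p=s["tcp_pos"]*1000
    a=2*np.arctan2(s["tool_rot"][1],s["tool_rot"][0]);M=np.array([[np.cos(a),np.sin(a)],[-np.sin(a),np.cos(a)]])
    P=cloud(d)*1000;H=hsv(d);h,sat,v=H[...,0],H[...,1],H[...,2];L=(P[...,:2]-p[:2])@M.T;Z=P[...,2]
    near=(L[...,0]>18)&(L[...,0]<58)&(abs(L[...,1])<36)
    rr=np.hypot(L[...,0]-33,L[...,1]-1)
    m=near&(abs(Z-zr)<5)&(rr>19.5)&(rr<31)
    g=L[m]; c=fit(g,24.5); c2=fit(g,24.5,24.6)
    zz=Z[m];pl=np.linalg.lstsq(np.c_[g,np.ones(len(g))],zz,rcond=None)[0]
    print(name,"ring n",len(g),"yawframe",c.round(1),"fixr",c2.round(1),"world",(c2[:2]@M+p[:2]).round(1),"z",np.median(zz).round(1),"tilt",pl[:2].round(3),"ymid",np.percentile(g[:,1],[2,98]).mean().round(1),"xmax",np.percentile(g[:,0],98).round(1))
    col=(Z>51)&(Z<58)&(v>140)&(sat<60)&(np.hypot(P[...,0]-517.5,P[...,1]-199.6)<33)
    if col.sum()>20: print("  collar",np.round(cv2.minEnclosingCircle(P[col][:,:2].astype(np.float32)),1),col.sum())
    top=(abs(Z-113)<3)&(np.hypot(P[...,0]-517.5,P[...,1]-199.6)<22)
    if top.sum()>20: print("  top",np.round(cv2.minEnclosingCircle(P[top][:,:2].astype(np.float32)),1),top.sum(),P[top].mean(0).round(1))
E
python3 -c "
from ctr import *
s=manip.sense();print(s['tcp_pos'],s['q'].round(2),s['force'],s['gripper_force'],s['finger_gap'])
d=snap('wrist','w10');grips(d,.26,.31)
e=snap('side','s10');c=snap('scene','c10')
for n,x in(('w',d),('side',e),('scene',c)):both(x,144,n)
a=d['pixels'][90:290,150:350,::-1];b=e['pixels'][80:240,110:270,::-1]
f=lambda x:cv2.resize(x,(400,400),interpolation=cv2.INTER_CUBIC)
cv2.imwrite('pics/m10.png',np.hstack([f(a),f(b)]))"
```

```text
t: 12.95
tcp_pos: [0.4874, 0.2023, 0.2868]
tool_rot: [0.997, -0.078, -0.0, 0.0]
force: [0.0, 0.0, -1.7]
finger_gap: 0.343
gripper_force: 19.5
[0.48744712 0.20232774 0.28682415] [ 0.18  0.36  1.63 -0.    1.15  1.91] [ 0.01120799  0.02968933 -1.74448214] 19.46346491575241 0.3430997946250924
grip 1455 [236. 263.] [487.6 210.6] [13.5 31. ] 80.0 ztop 0.2894
grip 1441 [270. 262.] [484.8 194.4] [13.3 30.5] 80.7 ztop 0.2892
w ring n 704 yawframe [30.4  2.  24.7] fixr [30.5  2. ] world [517.9 199.7] z 144.8 tilt [-0.013  0.018] ymid 2.1 xmax 57.0Traceback (most recent call last):
  File "<string>", line 6, in <module>
    for n,x in(('w',d),('side',e),('scene',c)):both(x,144,n)
                                               ~~~~^^^^^^^^^
  File "ctr.py", line 17, in both
    if col.sum()>20: print("  collar",np.round(cv2.minEnclosingCircle(P[col][:,:2].astype(np.float32)),1),col.sum())
                                      ~~~~~~~~^^^^^^^^^^^^^^^^^^^^^^^^^^^^^^^^^^^^^^^^^^^^^^^^^^^^^^^^^^^
    return _wrapfunc(a, 'round', decimals=decimals, out=out)
    return _wrapit(obj, method, *args, **kwds)
    conv = _array_converter(obj)
ValueError: setting an array element with a sequence. The requested array has an inhomogeneous shape after 1 dimensions. The detected shape was (2,) + inhomogeneous part.
```

```bash
sed -i 's/np.round(\(cv2.minEnclosingCircle([^)]*))\),1)/\1/' ctr.py; grep -n minEnc ctr.py; python3 -c "
from ctr import *
d,e,c=load('w10'),load('side10') if 0 else snap('side','s10'),snap('scene','c10')
for n,x in(('w',d),('side',e),('scene',c)):both(x,144,n)
a=d['pixels'][90:290,150:350,::-1];b=e['pixels'][80:240,110:270,::-1]
f=lambda x:cv2.resize(x,(400,400),interpolation=cv2.INTER_CUBIC)
cv2.imwrite('pics/m10.png',np.hstack([f(a),f(b)]))"
```

```text
17:    if col.sum()>20: print("  collar",cv2.minEnclosingCircle(P[col][:,:2].astype(np.float32)),col.sum())
19:    if top.sum()>20: print("  top",cv2.minEnclosingCircle(P[top][:,:2].astype(np.float32)),top.sum(),P[top].mean(0).round(1))
w ring n 705 yawframe [30.4  1.8 24.7] fixr [30.5  1.8] world [517.9 199.7] z 144.8 tilt [-0.013  0.018] ymid 2.0 xmax 57.0
  collar ((517.0628662109375, 200.54226684570312), 31.829566955566406) 586
  top ((517.1264038085938, 200.49151611328125), 18.20070457458496) 852 [517.9 200.4 113.6]
side ring n 112 yawframe [30.5  0.2 25. ] fixr [30.9  0.1] world [518.  197.9] z 143.2 tilt [-0.002  0.011] ymid 0.3 xmax 55.8
  collar ((517.4288330078125, 199.22605895996094), 32.07231903076172) 148
  top ((517.7863159179688, 199.8573455810547), 17.046405792236328) 87 [517.3 197.1 112.8]
scene ring n 162 yawframe [32.6  1.8 24.8] fixr [32.8  1.8] world [520.2 199.3] z 144.8 tilt [-0.044  0.015] ymid 1.7 xmax 57.5
  collar ((518.4503173828125, 199.61996459960938), 31.18390464782715) 236
  top ((522.3450317382812, 199.4676971435547), 17.88552474975586) 110 [522.4 199.9 113. ]
```

View pics/m10.png

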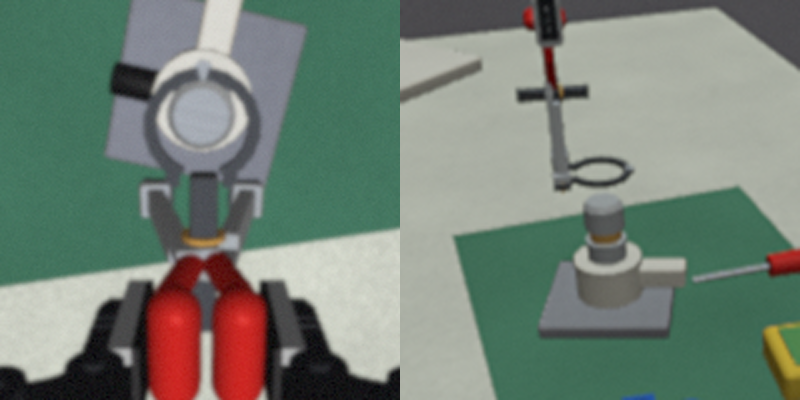

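Wrist crop: the ring (203,115) surrounds the shaft's top (202,115) as seen from above. The measured offset is about 1 mm. Correct it and descend to just above the top.

```bash
python3 drive.py '-0.0004 -0.0009 0.002 0 0.34;-0.0004 -0.0009 0.006 0 0.34;-0.0004 -0.0009 0.012 0 0.34;-0.0004 -0.0009 0.017 0 0.34;-0.0004 -0.0009 0.020 0 0.34;-0.0004 -0.0009 0.020 0 0.34;-0.0004 -0.0009 0.020 0 0.34'
python3 -c "
from ctr import *
s=manip.sense();print(s['tcp_pos'],s['force'],s['gripper_force'],s['finger_gap'])
d=snap('wrist','w11');e=snap('side','s11');c=snap('scene','c11')
for n,x in(('w',d),('side',e),('scene',c)):both(x,124.5,n)"
```

```text
t: 13.9
tcp_pos: [0.4872, 0.2038, 0.2667]
tool_rot: [0.997, -0.078, -0.0, 0.0]
force: [-0.0, 1.1, -2.0]
finger_gap: 0.346
gripper_force: 19.5
[0.48716746 0.20384542 0.26670435] [-0.02415399  1.10497297 -1.97491733] 19.467878937721252 0.3458193300752456
w ring n 686 yawframe [30.3  2.  24.7] fixr [30.4  2. ] world [517.7 201.1] z 124.8 tilt [-0.014  0.016] ymid 2.0 xmax 56.8
  collar ((517.1651611328125, 200.59683227539062), 31.747047424316406) 598
  top ((517.3414306640625, 200.4256134033203), 18.3471736907959) 969 [518.  200.4 113.5]
side ring n 117 yawframe [30.8 -0.1 25. ] fixr [31.1 -0.1] world [518.1 199. ] z 123.5 tilt [-0.002  0.015] ymid 1.3 xmax 56.8
  collar ((518.1674194335938, 198.41152954101562), 32.03633499145508) 148
  top ((517.2874145507812, 198.16653442382812), 16.34040641784668) 46 [517.4 198.4 112.4]
scene ring n 157 yawframe [32.6  1.8 24.8] fixr [32.8  1.8] world [519.9 200.6] z 125.3 tilt [-0.051  0.013] ymid 1.5 xmax 57.5
  collar ((519.1676025390625, 199.62806701660156), 31.40338706970215) 244
  top ((517.715576171875, 200.02749633789062), 17.517696380615234) 134 [519.1 200.  113.8]
```

```bash
python3 drive.py '0 0.0005 0.003 0 0.34;0 0.0005 0.008 0 0.34;0 0.0005 0.013 0 0.34;0 0.0005 0.018 0 0.34;0 0.0005 0.023 0 0.34;0 0.0005 0.028 0 0.34;0 0.0005 0.033 0 0.34;0 0.0005 0.037 0 0.34;0 0.0005 0.04 0 0.34;0 0.0005 0.0413 0 0.34;0 0.0005 0.0413 0 0.34;0 0.0005 0.0413 0 0.34'
python3 -c "
from ctr import *
s=manip.sense();print(s['tcp_pos'],s['force'],s['ft_torque'],s['gripper_force'],s['finger_gap'])
d=snap('wrist','w12');e=snap('side','s12');c=snap('scene','c12')
for n,x in(('w',d),('side',e),('scene',c)):both(x,83.5,n)
grips(d,.2,.25)
a=d['pixels'][90:290,150:350,::-1];b=e['pixels'][120:220,140:240,::-1]
f=lambda x:cv2.resize(x,(400,400),interpolation=cv2.INTER_CUBIC)
cv2.imwrite('pics/m12.png',np.hstack([f(a),f(b)]))"
```

```text
t: 15.25
tcp_pos: [0.4872, 0.2034, 0.2257]
tool_rot: [0.997, -0.078, 0.0, -0.0]
force: [-0.3, -0.1, -1.3]
finger_gap: 0.346
gripper_force: 19.5
[0.4871687  0.20338176 0.22567346] [-0.29370253 -0.13516152 -1.29127249] [0.014682   0.01488538 0.00166331] 19.463703632354736 0.3455041933037627
w ring n 688 yawframe [30.3  2.1 24.7] fixr [30.5  2.1] world [517.6 200.7] z 83.7 tilt [-0.021  0.019] ymid 2.1 xmax 57.0
  collar ((522.0652465820312, 199.14918518066406), 31.11690902709961) 510
  top ((517.7356567382812, 200.78724670410156), 18.079317092895508) 1259 [518.6 200.4 113.6]
side ring n 68 yawframe [31.2 -0.5 24.5] fixr [ 53.2 -33.5] world [534.5 162. ] z 81.9 tilt [-0.036  0.074] ymid -8.2 xmax 57.0
  collar ((518.1503295898438, 200.04763793945312), 31.41453742980957) 148
  top ((519.8344116210938, 198.0863494873047), 18.608064651489258) 90 [517.3 197.  112.7]
scene ring n 139 yawframe [32.3  1.8 24.9] fixr [32.7  1.8] world [519.7 200.1] z 84.0 tilt [-0.035  0.018] ymid 2.0 xmax 57.2
  collar ((519.2405395507812, 199.56422424316406), 31.231632232666016) 186
  top ((521.00732421875, 199.3026885986328), 18.463359832763672) 168 [521.4 200.  113.3]
grip 1453 [236. 263.] [487.3 211.6] [13.7 30.7] 81.4 ztop 0.2282
grip 1444 [270. 262.] [484.8 195.4] [13.4 30.1] 80.3 ztop 0.228
```

View pics/m12.png

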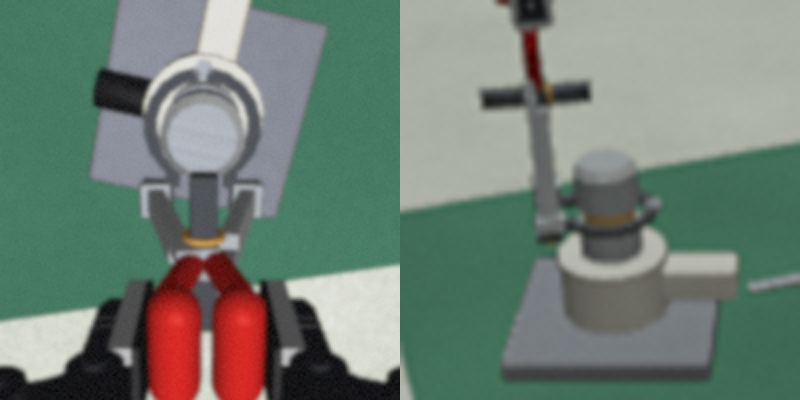

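Wrist crop: the ring is concentric around the shaft. Side crop: it is level at the brass groove (610,218). Contact force is nil, so I hand in.

```bash
python3 -c "
from station import manip
print(manip.sign_off())"
```

```text
the job is handed in; nothing more can be done
None
```

I handed the job in with the ring held open by the squeezed pliers around the stub at groove height: measured level to about 0.03 rad, centred to under 1 mm and touching nothing; no verdict was shown.

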